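# Brake the test bench and refit its driver modules

## Task

First pull the red-knobbed brake lever up to its third notch (the green mark) and let go so that the ratchet holds it there. With the brake on, take the burnt brown module out of the socket block and put it in the red scrap bin, and plug every blue module on the bench fully home into a free socket, one to a socket, leaving the green one plugged in; then push the yellow release button and hold it until the lever has swung back to rest, and let go. Do not shift the other things on the bench.

Things in the scene. Friction and masses are not known exactly. Their poses are not given: they have to be found in the camera images.
- brake: green ratchet brake, fixed; dark base plate 190 x 94 x 8 mm. Origin: centre of the plate's underside; its -x points to the lever's knob, +x to the release button, z up. Hinge axis 85 mm above the origin, along y, between two green cheeks (60 mm over all, 111 mm tall). Arc beside the lever with marks for rest, notches 1, 2 (white), 3 (thick, green) and 4 (white)
- lever (a joint): lever angle, rad. 0 = rest, rod 20 degrees above level on the brake's -x side; grows as the knob goes up and over towards +x. Stop at 1.04. Notches at 0.24, 0.48, 0.72 (third) and 0.96: going up it clicks over them (5 to 12 N at the knob); let go, its spring drops it onto the last notch passed (within 0.03) and it stays. It only goes down past a notch with the release held in
- lever_knob (a point): centre of the lever's red ball knob, 32 mm in diameter, on a 12 mm rod, 170 mm from the hinge axis; at rest it is 143 mm above the bench and 160 mm from the hinge horizontally on the brake's -x side, at the third notch about 233 mm above the bench
- release (a joint): travel of the yellow release button, m: 0 = out, up to 0.010 = pushed fully down (2 N at first, 5 N fully in; springs back). It bobs by itself as the lever ratchets. Pushed in 5 mm or more and held, it lets the lever swing back to rest in under 1.5 s; let go early, the lever catches at a lower notch
- release_top (a point): centre of the top face of the yellow release button, 28 mm in diameter, 64 mm above the bench when out, 67 mm from the brake's origin along its +x, in a black housing whose top is 44 mm up
- block: white socket block of the injector driver unit, 70 x 284 x 28 mm (x by y by z), fixed to the bench; origin at the centre of its underside, row of five sockets along its y axis
- socket1 (a point): centre of the mouth of socket 1 of 5, at the top face of the block (28 mm up), -104 mm from the block's middle along its y axis. Rectangular hole 28 x 36 mm (block x by y), 18 mm deep, with a 2 mm chamfer; a plugged module's head rests on the block's top face, its foot 14 mm down in the hole, so its origin is 14 mm above the bench
- socket2 (a point): centre of the mouth of socket 2 of 5, at the top face of the block (28 mm up), -52 mm from the block's middle along its y axis. Rectangular hole 28 x 36 mm (block x by y), 18 mm deep, with a 2 mm chamfer; a plugged module's head rests on the block's top face, its foot 14 mm down in the hole, so its origin is 14 mm above the bench
- socket3 (a point): centre of the mouth of socket 3 of 5, at the top face of the block (28 mm up), 0 mm from the block's middle along its y axis. Rectangular hole 28 x 36 mm (block x by y), 18 mm deep, with a 2 mm chamfer; a plugged module's head rests on the block's top face, its foot 14 mm down in the hole, so its origin is 14 mm above the bench
- socket4 (a point): centre of the mouth of socket 4 of 5, at the top face of the block (28 mm up), 52 mm from the block's middle along its y axis. Rectangular hole 28 x 36 mm (block x by y), 18 mm deep, with a 2 mm chamfer; a plugged module's head rests on the block's top face, its foot 14 mm down in the hole, so its origin is 14 mm above the bench
- socket5 (a point): centre of the mouth of socket 5 of 5, at the top face of the block (28 mm up), 104 mm from the block's middle along its y axis. Rectangular hole 28 x 36 mm (block x by y), 18 mm deep, with a 2 mm chamfer; a plugged module's head rests on the block's top face, its foot 14 mm down in the hole, so its origin is 14 mm above the bench
- module1: new driver module, blue with a white top, standing on its foot on the bench (3 or all 4 are there). Black plug foot 26 x 34 x 14 mm (x, y, z) under a 32 x 42 x 30 mm head (z 14 to 44 mm). Origin: centre of the foot underside, z up, long side along y; 0.06 to 0.12 kg. A half turn about z fits as well
- module2: new driver module, blue with a white top, standing on its foot on the bench (3 or all 4 are there). Black plug foot 26 x 34 x 14 mm (x, y, z) under a 32 x 42 x 30 mm head (z 14 to 44 mm). Origin: centre of the foot underside, z up, long side along y; 0.06 to 0.12 kg. A half turn about z fits as well
- module3: new driver module, blue with a white top, standing on its foot on the bench (3 or all 4 are there). Black plug foot 26 x 34 x 14 mm (x, y, z) under a 32 x 42 x 30 mm head (z 14 to 44 mm). Origin: centre of the foot underside, z up, long side along y; 0.06 to 0.12 kg. A half turn about z fits as well
- module4: new driver module, blue with a white top, standing on its foot on the bench (3 or all 4 are there). Black plug foot 26 x 34 x 14 mm (x, y, z) under a 32 x 42 x 30 mm head (z 14 to 44 mm). Origin: centre of the foot underside, z up, long side along y; 0.06 to 0.12 kg. A half turn about z fits as well
- burnt: the burnt driver module: dark brown, nearly black, with an orange stripe on top, plugged into a socket of the block at the start. Black plug foot 26 x 34 x 14 mm (x, y, z) under a 32 x 42 x 30 mm head (z 14 to 44 mm). Origin: centre of the foot underside, z up, long side along y; 0.06 to 0.12 kg. A half turn about z fits as well
- good: working driver module, green with a white top, plugged into another socket; it stays where it is. Black plug foot 26 x 34 x 14 mm (x, y, z) under a 32 x 42 x 30 mm head (z 14 to 44 mm). Origin: centre of the foot underside, z up, long side along y; 0.06 to 0.12 kg. A half turn about z fits as well
- bin: red open scrap bin 130 x 130 x 55 mm, walls and floor 4 to 5 mm, fixed to the bench; origin at the centre of its underside
- injector: bystander: a dark steel fuel injector about 165 mm long, lying behind the block; origin at its middle, underside
- pot: bystander: white plastic pot, 68 mm in diameter, 70 mm tall, with studs on top; origin under its centre
- cleaner: bystander: blue cleaner bottle, 60 mm in diameter, 170 mm tall; origin under its centre
- wrench: bystander: open-ended spanner lying flat between robot and modules
- driver: bystander: screwdriver lying flat at the bench side
- kit: bystander: cardboard parts box 75 x 110 x 35 mm with a yellow band; origin under its centre

How it is judged:
By the outcome, as a careful person would: the job done as asked, in the order asked, and still so for the second after the job is handed in, with the robot touching nothing.
Of module1, module2, module3, module4 only 3 to 4 are there at a start; the rules pass over those that are not, and their reading is None.
At some moment in a run one of module1, module2, module3, module4 may be knocked a few centimetres aside while the robot is not near it.
It also fails if it takes over 208 s, if anything falls off the work surface, if the arm or the gripper's body presses on something with over 40 N, if the wrist force passes 120 N, or if a joint passes its speed limit or range.

## Robot

A 6-joint arm with a two-finger parallel gripper is mounted at the origin on the work surface. World frame = base frame: x ahead of the robot, y to its left, z up, the work surface at z = 0. Lengths are in m, angles in rad, forces in N, time in s.
With the tool pointing down it reaches from about 0.3 to 0.825 m from the base axis. Payload 5.4 kg.
Tool frame: the origin (TCP) lies at the very end of the fingers, on their centre line; the grasp point (between the pads) lies 19 mm behind it; z points along the fingers, y is the line along which they close (so a half turn about z gives the same grasp; the last joint's range is limited). The gripper opens to 92 mm and grips with 3 to 60 N. Pads are 20 mm wide; open, the fingers measure 128 mm over their backs; the gripper's body (75 mm by 189 mm) begins 69 mm behind the grasp point.
Start: joints at [-1.36, 0.158, 1.597, -0, 1.386, -0.21], TCP at [0.235, -0.525, 0.215] pointing down, gripper open.
Joint ranges: [-2.91, 2.91], [-0.94, 2.29], [0.18, 2.7], [-1.29, 4.43], [0.17, 2.64], [-3, 3]. Speed limits (rad/s): [2.57, 2.57, 3.14, 3.14, 3.14, 3.14].

## Interface

Orientations are given as a rotation vector (axis times angle).
In Python, from workcell import bot gives the robot as it stands. Calls block until the motion is done:
- bot.goto(position, orientation): joint-space move of the TCP to a pose.
- bot.line_to(position, rot=None, max_speed=0.15): straight line of the TCP; rot=None keeps the orientation; max_speed is the mean speed in m/s.
- bot.set_joints(angles): joint-space move.
- bot.set_gripper(opening, newtons=None): opening from 0.0 (shut) to 1.0 (fully open); newtons is the grip in N (None keeps the last); returns when the fingers have stopped.
- bot.hold(seconds).
- bot.inverse_kinematics(position, orientation): joint angles nearest the present ones, or None.
- bot.read_camera(name): name is "scene" or "side" or "wrist"; returns a dict with "pixels" (480x640x3 uint8, blue, green, red), "fx", "fy", "cx", "cy" (pixels), "R" (3x3) and "t" (3): a world point X has camera coordinates R X + t. Camera axes: x right, y down, z forward; pixel columns grow to the right and rows downward; lengths in m; the calibration is good to about 2 mm. A picture is of the moment at which its call begins. There is no depth.
A pose or a line that the arm cannot do raises bot.MotionError and nothing moves.
- bot.job_done(): hands the job in; it is judged then, once.
Readings, each from a call of its own:
- bot.current_clock(): time.
- bot.current_joints(): joint angles.
- bot.current_joint_vel(): joint speeds.
- bot.current_effort(): joint torques, N m.
- bot.current_ee_pos(): TCP position.
- bot.current_tool_rot(): TCP orientation.
- bot.current_contact_force(): force on the tool from outside, world axes, zero at the start.
- bot.current_ft_torque(): the same for the moment, N m.
- bot.current_opening(): opening from 0.0 (shut) to 1.0 (fully open).
- bot.current_grip_force(): force on a finger pad.
Only numpy, scipy, OpenCV 4.12 (cv2) and the standard library are available. Lean on these libraries where they do the work, as an engineer would, in place of code of your own. Each camera call takes 0.05 s, during which the arm holds its last target. There are 200 camera calls.

## Working session

There is one attempt and no reset: what is moved stays moved. The work goes in short steps, each a Python script; the robot and the scene stay as the last script left them, time stands still between calls to the robot, and variables do not carry over. Pictures are saved under pics/ and viewed, at most 14 in all, crops included, and the job is handed in when it is done.

```bash
ls; mkdir -p pics
python3 - <<'E'
from workcell import bot
import cv2,numpy as np
for n in("scene","side","wrist"):
    c=bot.read_camera(n);cv2.imwrite(f"pics/{n}0.png",c["pixels"]);print(n,c["fx"],c["cx"],c["cy"],np.round(c["R"],3).tolist(),np.round(-np.array(c["R"]).T@np.array(c["t"]),3))
print(bot.current_clock(),bot.current_tool_rot(),bot.current_opening(),bot.current_contact_force())
E
```

```text
pics
scene 459.8476358670786 316.83391332916176 238.6497871938639 [[0.853, 0.522, 0.008], [0.392, -0.631, -0.669], [-0.344, 0.574, -0.743]] [ 0.927 -0.638  0.858]
side 473.1161809588803 316.8125288836485 237.97341228914607 [[-0.989, -0.15, 0.018], [-0.101, 0.565, -0.819], [0.113, -0.811, -0.574]] [0.465 0.803 0.742]
wrist 361.1226758279053 320.27768894591776 238.9129098623481 [[0.408, -0.913, -0.0], [-0.888, -0.397, 0.233], [-0.213, -0.095, -0.973]] [ 0.295 -0.499  0.384]
0.15 [-3.07086783e+00 -6.55860208e-01 -4.53057712e-06] 1.0024066531482734 [ 0.39197652 -0.3589535   0.62735683]
```

View pics/scene0.png

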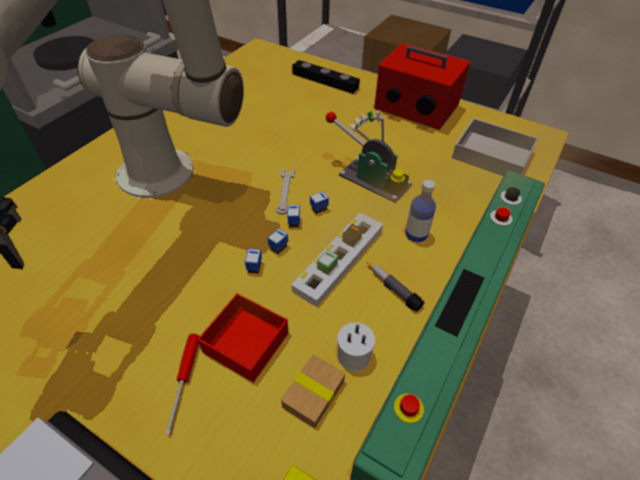

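View pics/side0.png

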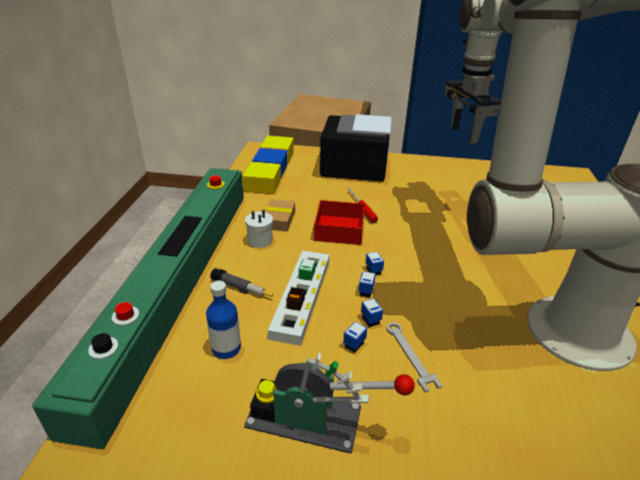

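Both pictures show four blue modules (scene about (319,202), (293,215), (278,240), (254,260)). They also show the burnt module next to the brake end of the block, the green one near the bin end, the red knob (scene 331,117; side 404,384) and the yellow button (scene 398,175; side 265,388).

```bash
cat > h.py <<'E'
from workcell import bot
import cv2,numpy as np
from scipy.spatial.transform import Rotation as Ro
def cam(n,save=None):
    c=bot.read_camera(n); c["R"]=np.array(c["R"]);c["t"]=np.array(c["t"]).ravel()
    if save: cv2.imwrite(f"pics/{save}.png",c["pixels"])
    return c
def ray(c,p):
    d=c["R"].T@np.array([(p[0]-c["cx"])/c["fx"],(p[1]-c["cy"])/c["fy"],1]); return -c["R"].T@c["t"],d/np.linalg.norm(d)
def plane(c,p,z):
    o,d=ray(c,p); return o+d*(z-o[2])/d[2]
def tri(obs):
    A=np.zeros((3,3));b=np.zeros(3);L=[]
    for c,p in obs:
        o,d=ray(c,p);P=np.eye(3)-np.outer(d,d);A+=P;b+=P@o;L.append((o,P))
    X=np.linalg.solve(A,b);return X,max(np.linalg.norm(P@(X-o)) for o,P in L)
def proj(c,X):
    q=c["R"]@np.asarray(X)+c["t"];return np.array([c["fx"]*q[0]/q[2]+c["cx"],c["fy"]*q[1]/q[2]+c["cy"]])
def blobs(c,lo,hi,amin=30,box=None):
    m=cv2.inRange(cv2.cvtColor(c["pixels"],cv2.COLOR_BGR2HSV),lo,hi)
    if box: k=np.zeros_like(m);k[box[1]:box[3],box[0]:box[2]]=255;m&=k
    m=cv2.morphologyEx(m,cv2.MORPH_CLOSE,np.ones((3,3)))
    n,_,s,ce=cv2.connectedComponentsWithStats(m)
    return m,[(ce[i],s[i]) for i in range(1,n) if s[i,4]>=amin]
def down(yaw):  # tool z down, tool y along direction yaw (mod pi)
    # columns x,y,z
    y=np.array([np.cos(yaw),np.sin(yaw),0]);z=np.array([0,0,-1.]);return Ro.from_matrix(np.c_[np.cross(y,z),y,z]).as_rotvec()
E
python3 - <<'E'
from h import *
s=cam("scene");d=cam("side")
def red(c,box):
    b=[x for h in((0,150,60),(170,150,60)) for x in blobs(c,h,(h[0]+9,255,255),10,box)[1]]
    return [(np.round(x[0],1),x[1][:5]) for x in b]
print(red(s,(315,100,345,130)),red(d,(385,365,425,400)))
k,e=tri([(s,(331,117)),(d,(404,384))]);print("knob",k,e)
k,e=tri([(s,(398,173)),(d,(265,384))]);print("rel",k,e)
for p in[(319,202),(293,215),(278,240),(254,260),(352,233),(327,260),(375,221),(310,292)]:print(p,plane(s,p,.035))
for b in blobs(s,(100,120,50),(130,255,255),20,(230,180,340,280))[1]:print("s",b)
for b in blobs(d,(100,120,50),(130,255,255),20,(330,240,400,360))[1]:print("d",b)
E
```

```text
[(array([330.6, 116.6]), array([326, 112,  10,  10,  69], dtype=int32))] [(array([404.1, 384.2]), array([395, 375,  19,  20, 305], dtype=int32))]
knob [0.3924702  0.32004172 0.14231136] 0.000986627229113139
rel [0.62005333 0.29411198 0.06192494] 0.0005609618820577801
(319, 202) [0.48379765 0.11013233 0.035     ]
(293, 215) [0.45277565 0.03474619 0.035     ]
(278, 240) [ 0.46889793 -0.05495858  0.035     ]
(254, 260) [ 0.45717515 -0.13521796  0.035     ]
(352, 233) [0.6089773  0.05905395 0.035     ]
(327, 260) [ 0.60046926 -0.04628975  0.035     ]
(375, 221) [0.6383166  0.12533471 0.035     ]
(310, 292) [ 0.61486272 -0.14344892  0.035     ]
s (array([319.04724409, 204.08661417]), array([311, 198,  17,  13, 127], dtype=int32))
s (array([293.36585366, 219.42682927]), array([288, 216,  11,   8,  82], dtype=int32))
s (array([277.71631206, 243.42553191]), array([268, 235,  19,  16, 141], dtype=int32))
s (array([253.44347826, 264.63478261]), array([246, 253,  15,  18, 115], dtype=int32))
d (array([374.52222222, 264.73333333]), array([366, 255,  17,  20, 180], dtype=int32))
d (array([366.07738095, 286.11904762]), array([359, 276,  16,  18, 168], dtype=int32))
d (array([371.33333333, 314.23206751]), array([362, 303,  21,  21, 237], dtype=int32))
d (array([354.02264151, 339.02264151]), array([344, 328,  23,  22, 265], dtype=int32))
```

Run:
```python
from h import *
import pickle
bot.goto([0.45,0.22,0.30],down(-np.pi/2)); w1=cam("wrist","w1")
bot.goto([0.50,-0.02,0.27],down(-np.pi/2)); w2=cam("wrist","w2")
pickle.dump((w1,w2),open("w.pkl","wb"))
print(bot.current_clock(),bot.current_joints(),bot.current_ee_pos())
```

```text
4.075 [-2.80002489e-01 -7.17535935e-02  1.72501356e+00  5.04432785e-04
  1.48787007e+00  1.28936539e+00] [ 0.50015282 -0.01889521  0.27031366]
```

View pics/w1.png

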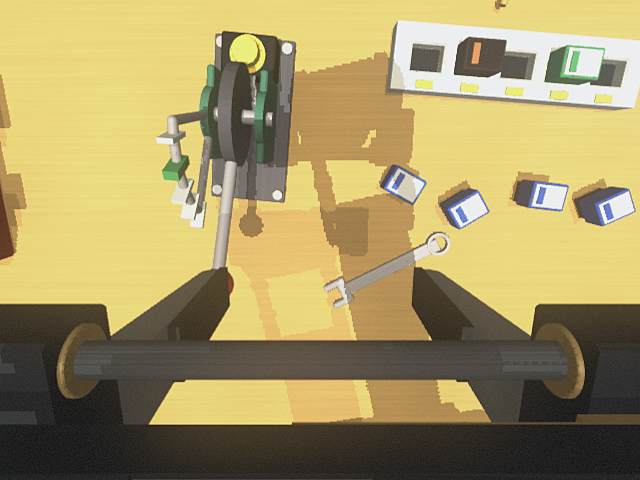

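View pics/w2.png

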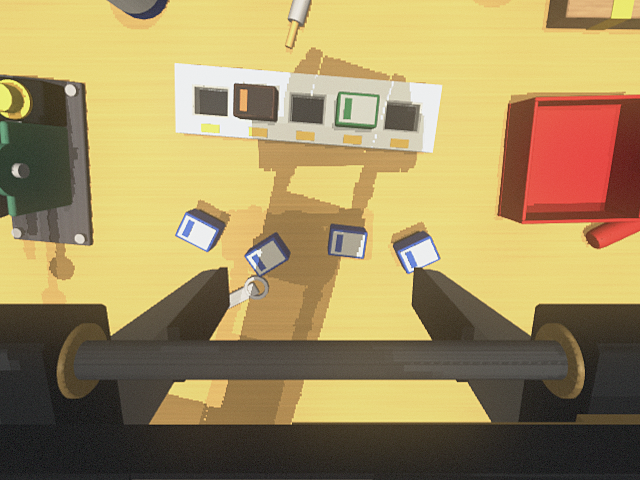

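w1 shows the brake: yellow button at (247,52), knob at (228,285) partly behind a finger, and the arc at left with the green mark at (176,168), so it's on the +y side. w2 shows sockets 5 to 1 from left to right: empty (211,101), burnt (255,103), empty (307,109), green (357,110), empty (402,116). The modules are at (200,230), (267,253), (348,240) and (417,252).

Run:
```python
from h import *
import pickle
w1,w2=pickle.load(open("w.pkl","rb"))
bot.goto([0.30,0.0,0.40],down(-np.pi/2));s=cam("scene","s1");d=cam("side","d1")
for n,c,box in(("s",s,(320,95,400,150)),("d",d,(290,345,420,420)),("w1",w1,(150,150,195,190))):
    print(n,[(np.round(b[0],1),b[1][:5]) for b in blobs(c,(50,100,40),(85,255,255),6,box)[1]])
a=cv2.resize(s["pixels"][95:205,315:425],(440,440),interpolation=cv2.INTER_CUBIC)
b=cv2.resize(d["pixels"][340:450,240:420],None,fx=4,fy=4,interpolation=cv2.INTER_CUBIC)
cv2.imwrite("pics/z1.png",cv2.resize(s["pixels"][95:195,315:425],None,fx=5,fy=5)),cv2.imwrite("pics/z2.png",b)
```

```text
s [(array([370.1, 115.8]), array([369, 112,   4,   9,  24], dtype=int32))]
d [(array([331.6, 370.1]), array([325, 361,  14,  20, 113], dtype=int32)), (array([306.5, 406.2]), array([290, 387,  42,  33, 862], dtype=int32))]
w1 [(array([171.9, 170.2]), array([162, 156,  25,  25, 279], dtype=int32))]
```

View pics/z2.png

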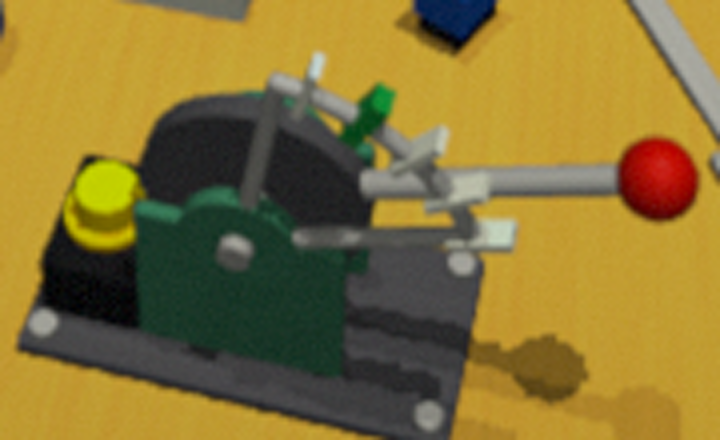

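View pics/z1.png

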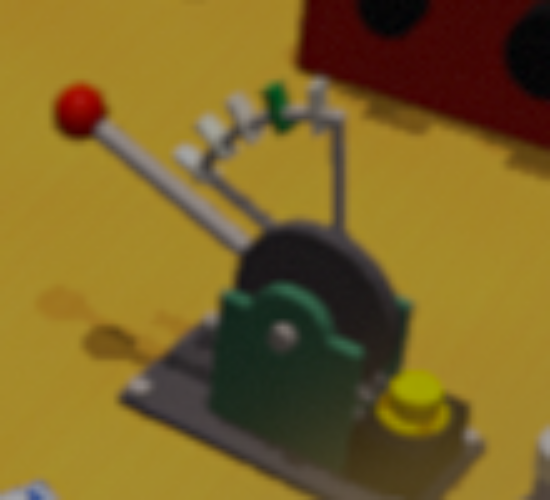

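The close-ups confirm the arc runs on the lever's +y side and ends well short of the knob. I'll measure its radius next.

Run:
```python
from h import *
import pickle
w1,w2=pickle.load(open("w.pkl","rb"))
s=cam("scene");d=cam("side")
K,e=tri([(s,(330.6,116.6)),(d,(404.1,384.2))])
# button: top discs from views
for n,c,bx in(("s",s,(380,160,415,190)),("d",d,(250,375,282,405)),("w1",w1,(225,30,270,75))):
    print(n,[(np.round(b[0],1),b[1]) for b in blobs(c,(24,190,120),(34,255,255),10,bx)[1]])
B,e2=tri([(s,(398.4,173)),(d,(265,383.5)),(w1,(246.5,51))])
print(K,e,B,e2)
u=(B-K)[:2];L=np.linalg.norm(u);u/=L;print("L",L,"yaw",np.degrees(np.arctan2(u[1],u[0])))
H=np.array([*(K[:2]+u*.160),.085])
v=np.array([-u[1],u[0]])
G,e=tri([(s,(370.1,115.8)),(d,(331.6,370.1)),(w1,(171.9,170.2))])
g=G-H;print("green",G,e,"x",g[:2]@u,"y",g[:2]@v,"z",g[2],"r",np.hypot(g[:2]@u,g[2]))
# blue/white tops in w2
hsv=cv2.cvtColor(w2["pixels"],cv2.COLOR_BGR2HSV)
m,bl=blobs(w2,(100,60,50),(135,255,255),40,(160,190,460,290))
for b in bl: print(np.round(b[0],1),b[1])
cv2.imwrite("pics/z3.png",cv2.resize(w2["pixels"][60:290,160:460],None,fx=2.6,fy=2.6,interpolation=cv2.INTER_CUBIC))
```

```text
s [(array([397.6, 174.6]), array([391, 169,  14,  13, 113], dtype=int32))]
d [(array([265.3, 390.4]), array([256, 379,  19,  23, 312], dtype=int32))]
w1 []
[0.39170844 0.32039837 0.14277398] 0.0002845480946914027 [0.61972235 0.2941774  0.06216981] 0.0017629980023565143
L 0.22951663014585588 yaw -6.560039727496107
green [0.50229811 0.33759502 0.17416057] 0.0005384047344963553 x -0.05209901503101916 y 0.029718299181191198 z 0.08916056949600286 r 0.10326623126682757
[195.4 229.6] [175 212  44  40 356]
[347.  239.8] [328 228  39  31 181]
[338.4 242.9] [335 235   8  17  89]
[265.8 254.4] [245 237  43  40 219]
[415.9 251.9] [397 236  43  38 238]
[410.9 259. ] [405 251  12  17 101]
[258.  261.9] [252 254  14  17  95]
```

View pics/z3.png

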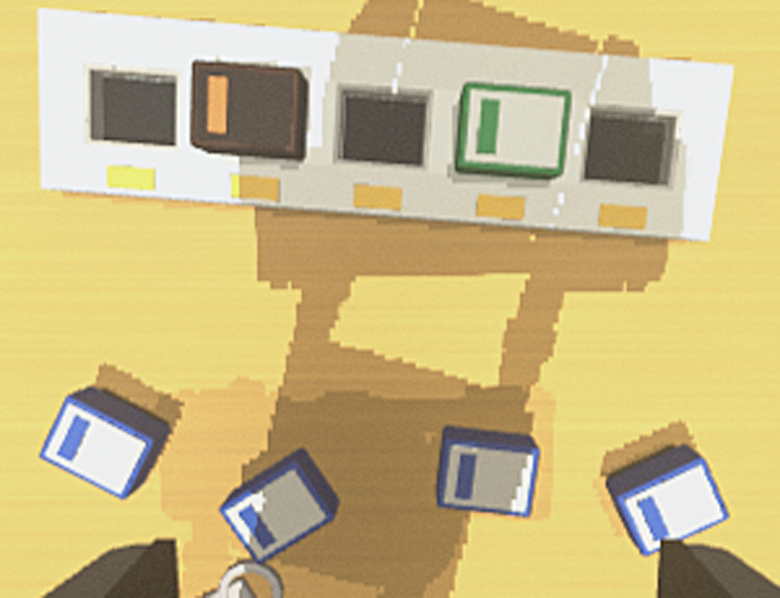

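```bash
cat >> h.py <<'E'
BY=np.radians(-6.56);U=np.array([np.cos(BY),np.sin(BY),0]);K0=np.array([.3917,.3203,.1428]);HG=K0+.16*U;HG[2]=.085
BT=np.array([*(HG+.067*U)[:2],.064])
def knob(th):
    a=np.radians(20)+th;return HG-U*.17*np.cos(a)+np.array([0,0,.17*np.sin(a)])
def reds(c):
    h=cv2.cvtColor(c["pixels"],cv2.COLOR_BGR2HSV);return cv2.inRange(h,(0,150,60),(9,255,255))|cv2.inRange(h,(170,150,60),(180,255,255))
def lever(a=None):
    obs=[]
    ths=np.linspace(0,1.04,53)
    for n in("scene","side"):
        c=cam(n,a and a+n);m=reds(c);p0=np.array([proj(c,knob(t)) for t in ths]);lo=p0.min(0)-12;hi=p0.max(0)+12
        k=np.zeros_like(m);k[int(lo[1]):int(hi[1]),int(lo[0]):int(hi[0])]=255;m&=k
        nn,_,st,ce=cv2.connectedComponentsWithStats(m)
        if nn>1:
            i=1+np.argmax(st[1:,4]);obs.append((c,ce[i]))
    if len(obs)<2: return None,obs and obs[0][1]
    X,e=tri(obs);g=X-HG;return X,e,np.arctan2(g[2],-g@U)-np.radians(20)
E
python3 - <<'E'
from h import *
print(HG,BT,lever())
r=down(BY-np.pi/2);off=np.array([0,0,-.017])
p=knob(0)+off
bot.goto(p+[0,0,.10],r);bot.line_to(p,max_speed=.12)
print("f",bot.current_contact_force())
bot.set_gripper(0.0,newtons=50);print("open",bot.current_opening(),bot.current_grip_force(),bot.current_contact_force())
for t in np.arange(.1,.81,.1):
    bot.line_to(knob(t)+off,max_speed=.08);print(round(t,2),np.round(bot.current_contact_force(),1))
bot.hold(.2);print(lever("L"),bot.current_clock())
E
```

```text
[0.55065244 0.30202102 0.085     ] [0.61721378 0.2943667  0.064     ] (array([0.44866273, 0.39462046, 0.20764657]), np.float64(0.05063173971262346), np.float64(0.48211495454401715))
f [ 0.79361562 -0.08466969 -1.08662609]
open 0.3252731395199384 50.000765919685364 [-0.41076527 -5.6014747   2.63995293]
0.1 [ 0.6 -4.3 -5.5]
0.2 [-1.2 -6.1 -3.4]
0.3 [-0.3 -5.  -5.5]
0.4 [-0.7 -4.8 -6.3]
0.5 [-1.5 -4.6 -5.9]
0.6 [-3.  -3.8 -4.2]
0.7 [ 2.4 -2.  -1. ]
0.8 [-4.3  0.3 -0.6]
(None, array([380.32599119,  96.91189427])) 11.8417
```

Run:
```python
from h import *
bot.set_gripper(1.0);print(bot.current_contact_force())
p=bot.current_ee_pos();bot.line_to(p+np.array([0,0,.07]),max_speed=.12)
bot.goto([0.45,-.05,0.33],down(-np.pi/2))
cs=[cam("scene"),cam("side")]
for c in cs:
    m=reds(c);x,y=proj(c,knob(.72)).astype(int);print((x,y),[tuple(np.round(ce,1))+(s[4],) for ce,s in (lambda n,_,s,ce:[(ce[i],s[i]) for i in range(1,n)])(*cv2.connectedComponentsWithStats(m)) if abs(ce[0]-x)<50 and abs(ce[1]-y)<50 and s[4]>20])
a=cs[0]["pixels"][60:200,310:430];b=cs[1]["pixels"][320:460,240:420]
cv2.imwrite("pics/z4.png",cv2.resize(np.hstack([a,b]),None,fx=2.6,fy=2.6))
bot.goto([0.50,-0.02,0.27],down(-np.pi/2)); 
import pickle
w=cam("wrist","w3");pickle.dump(w,open("w3.pkl","wb"));print(bot.current_clock())
```

```text
[-0.1178263   0.33780729  0.73838918]
(np.int64(356), np.int64(96)) [(np.float64(356.0), np.float64(95.9), np.int32(101))]
(np.int64(357), np.int64(331)) [(np.float64(358.6), np.float64(333.3), np.int32(348))]
15.5167
```

View pics/z4.png

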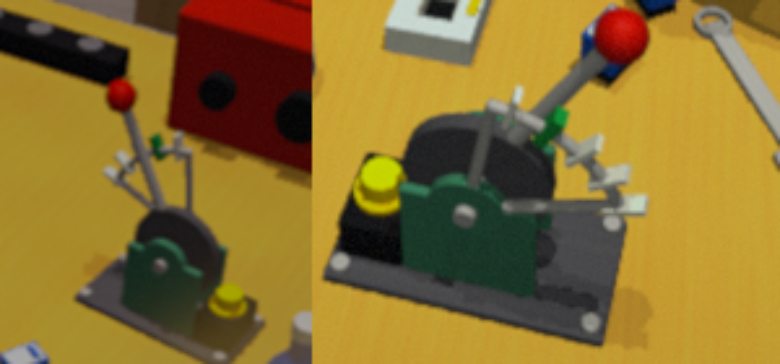

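The knob sits exactly where the third notch is predicted (scene (356,96), with the rod beside the green mark), so the ratchet is holding. Next I'll measure the block and modules.

```bash
cat >> h.py <<'E'
def rects(c,box,z,kind="blue",amin=200,V=110):
    """top faces seen in box: minAreaRect of mask contours projected on plane z -> (px centre, xyz, w,l, yaw of long side)"""
    im=c["pixels"];x0,y0,x1,y1=map(int,box);h=cv2.cvtColor(im,cv2.COLOR_BGR2HSV).astype(int);b,g,r=[im[...,i].astype(int) for i in range(3)]
    if kind=="blue": m=(b>=r-12)&(b>V)
    elif kind=="green": m=((g>r+15)&(g>70))|((h[...,1]<70)&(h[...,2]>110))
    elif kind=="white": m=(h[...,1]<60)&(h[...,2]>110)
    elif kind=="dark": m=(h[...,2]<90)
    k=np.zeros(m.shape,np.uint8);k[y0:y1,x0:x1]=255;k=k&(m*255).astype(np.uint8)
    k=cv2.morphologyEx(k,cv2.MORPH_CLOSE,np.ones((5,5)));k=cv2.morphologyEx(k,cv2.MORPH_OPEN,np.ones((3,3)))
    out=[]
    for q in cv2.findContours(k,cv2.RETR_EXTERNAL,cv2.CHAIN_APPROX_NONE)[0]:
        if cv2.contourArea(q)<amin: continue
        P=np.array([plane(c,p+0.0,z)[:2] for p in q[:,0]]).astype(np.float32)*1000
        (cx,cy),(a,bb),an=cv2.minAreaRect(P);an=np.radians(an)
        if a>bb: w,l,y=bb,a,an
        else: w,l,y=a,bb,an+np.pi/2
        y=(y+np.pi/2)%np.pi-np.pi/2
        X=np.array([cx/1000,cy/1000,z]);out.append((proj(c,X),X,w,l,y))
    return out
E
python3 - <<'E'
from h import *
import pickle
w1,w2=pickle.load(open("w.pkl","rb"));w3=pickle.load(open("w3.pkl","rb"))
for V in(90,110,130):
  print(V)
  for c,bx in((w3,(160,190,460,275)),(w1,(370,160,640,230))):
    for o in rects(c,bx,.044,"blue",V=V): print(np.round(o[0],1),np.round(o[1],4),np.round(o[2:4],1),round(np.degrees(o[4]),1))
print("block")
for c,bx in((w3,(165,55,460,165)),(w1,(380,15,640,110))):
    for o in rects(c,bx,.028,"white",amin=3000): print(np.round(o[0],1),np.round(o[1],4),np.round(o[2:4],1),round(np.degrees(o[4]),1))
    for o in rects(c,bx,.028,"dark",amin=150): print(" dark",np.round(o[0],1),np.round(o[1],4),np.round(o[2:4],1),round(np.degrees(o[4]),1))
E
```

```text
90
[265.9 256. ] [0.4502 0.0418 0.044 ] [31.5 41.6] -57.8
[417.3 251.3] [ 0.4559 -0.1303  0.044 ] [39.3 42.3] -64.3
[347.7 241. ] [ 0.4678 -0.051   0.044 ] [34.5 41.3] 83.0
[197.8 228. ] [0.4826 0.1167 0.044 ] [38.4 41.3] 61.0
[464.8 208.2] [0.4513 0.0466 0.044 ] [39.  46.4] -57.6
[607.2 205.8] [ 0.4538 -0.1225  0.044 ] [42.6 56.8] -63.9
[544.9 195.6] [ 0.4661 -0.0467  0.044 ] [31.3 48.8] 83.2
[397.7 181.2] [0.4832 0.1279 0.044 ] [23.8 31.5] -28.0
110
[256.8 260.9] [0.4443 0.0524 0.044 ] [20.6 31.8] 20.6
[418.8 254.1] [ 0.4526 -0.1322  0.044 ] [31.7 41.7] -63.8
[336.2 241.3] [ 0.4675 -0.038   0.044 ] [14.4 29.7] -6.0
[196.6 230.7] [0.4796 0.1183 0.044 ] [31.1 41.4] 61.7
[467.9 209.7] [0.4494 0.0427 0.044 ] [31.6 41.9] -57.7
[614.7 207.1] [ 0.4522 -0.1316  0.044 ] [31.9 41.7] -63.5
[547.8 195.9] [ 0.4656 -0.0502  0.044 ] [31.3 41.9] 83.2
[397.8 181.3] [0.483  0.1278 0.044 ] [23.2 31.5] -27.6
130
[257.8 260.4] [0.445  0.0512 0.044 ] [20.1 29.3] 30.7
[419.  254.1] [ 0.4526 -0.1324  0.044 ] [31.5 41.3] -63.9
[196.5 230.8] [0.4794 0.1184 0.044 ] [31.  41.3] 61.2
[468.1 209.7] [0.4494 0.0425 0.044 ] [31.4 41.4] -57.7
[614.8 207.2] [ 0.4521 -0.1319  0.044 ] [31.5 41.3] -63.5
[547.9 195.9] [ 0.4656 -0.0503  0.044 ] [31.2 41.6] 83.0
[398.  181.5] [0.4828 0.1276 0.044 ] [22.9 31. ] -28.2
block
[307.2 107.2] [ 0.6122 -0.0058  0.028 ] [ 70.9 284.7] 85.6
 dark [400.3 116.4] [ 0.6029 -0.1066  0.028 ] [23.7 30. ] 85.6
 dark [307.5 108.7] [ 0.6106 -0.0062  0.028 ] [23.9 32.3] 85.6
[517.6  66.5] [ 0.6101 -0.0049  0.028 ] [ 74.4 290.8] 85.6
 dark [491.   58.7] [0.6182 0.0261 0.028 ] [37.4 80.3] 87.1
```

Run:
```python
from h import *
import pickle
w1,w2=pickle.load(open("w.pkl","rb"));w3=pickle.load(open("w3.pkl","rb"))
for a,b in(((418.8,254.1),(614.7,207.1)),((265.9,256),(467.9,209.7)),((347.7,241),(547.8,195.9))): print("top",tri([(w3,a),(w1,b)]))
for a,b in(((400.3,116.4),None),): pass
bot.goto([0.54,0.05,0.25],down(-np.pi/2));w4=cam("wrist","w4")
bot.goto([0.54,-0.10,0.27],down(-np.pi/2));w5=cam("wrist","w5")
pickle.dump((w4,w5),open("w45.pkl","wb"))
S=cam("scene","s5");D=cam("side","d5")
# bottle: blue in scene & side
for n,c,bx in(("s",S,(400,170,445,250)),("d",D,(200,270,245,370))):
    m,b=blobs(c,(100,80,40),(130,255,255),40,bx);print(n,[(np.round(x[0]),x[1]) for x in b])
print("bottle base",plane(S,(418,236),0),plane(D,(226,350),0), tri([(S,(428,185)),(D,(218,287))]))
print("pot",tri([(S,(356,335)),(D,(259,221))]))
m=reds(w5);n,_,st,ce=cv2.connectedComponentsWithStats(m);i=1+np.argmax(st[1:,4]);print("bin w5",st[i],ce[i])
for c,n in((S,"s"),(D,"d")):
    m=reds(c);n,_,st,ce=cv2.connectedComponentsWithStats(m);print([(s,q) for s,q in zip(st[1:],ce[1:]) if s[4]>500])
for c in(w4,w5):
    for o in rects(c,(60,0,620,190),.028,"white",amin=6000): print("blk",np.round(o[0],1),np.round(o[1],4),np.round(o[2:4],1),round(np.degrees(o[4]),1))
print(bot.current_clock())
```

```text
top (array([ 0.45214513, -0.13252362,  0.04290097]), np.float64(0.0001309224598766558))
top (array([0.44936967, 0.04202562, 0.04220673]), np.float64(0.00026021986882771535))
top (array([ 0.46625366, -0.05143491,  0.0413679 ]), np.float64(0.0009436634466872876))
s [(array([425., 209.]), array([416, 204,  19,   9, 103], dtype=int32)), (array([416., 238.]), array([407, 233,  20,   9,  75], dtype=int32))]
d [(array([221., 314.]), array([207, 295,  31,  36, 827], dtype=int32)), (array([226., 353.]), array([212, 345,  28,  14, 152], dtype=int32))]
bottle base [7.42371915e-01 1.67845098e-01 1.11022302e-16] [0.73280053 0.17939407 0.        ] (array([0.73450883, 0.17320727, 0.16313211]), np.float64(2.8997158229134277e-05))
pot (array([ 0.75754375, -0.20162347,  0.06641944]), np.float64(0.00027544309210471334))
bin w5 [  430   135   176   144 17494] [506.79855951 201.25591631]
[(array([ 375,   43,   96,   86, 5014], dtype=int32), array([420.71579577,  83.36258476])), (array([ 177,  294,  111,   89, 5157], dtype=int32), array([238.08919915, 338.67403529]))]
[(array([ 314,  200,   63,   45, 2058], dtype=int32), array([341.31146744, 221.31049563]))]
blk [371.9 147.4] [ 0.6118 -0.0057  0.028 ] [ 70.8 284.6] 85.6
blk [233.8 146.8] [ 0.6119 -0.0052  0.028 ] [ 70.8 284. ] 85.6
16.8
```

View pics/w5.png

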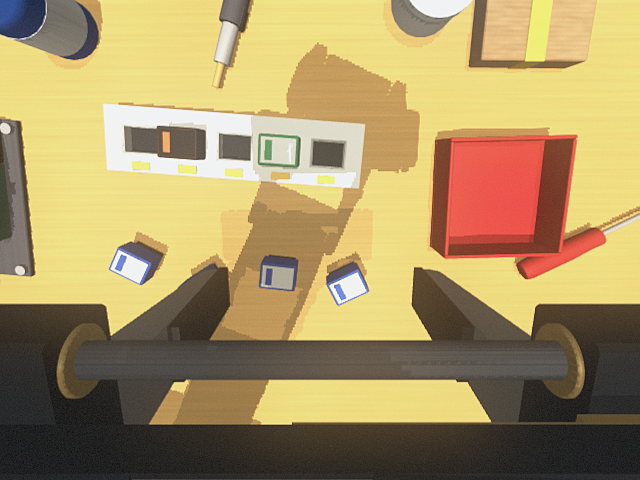

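View pics/w4.png

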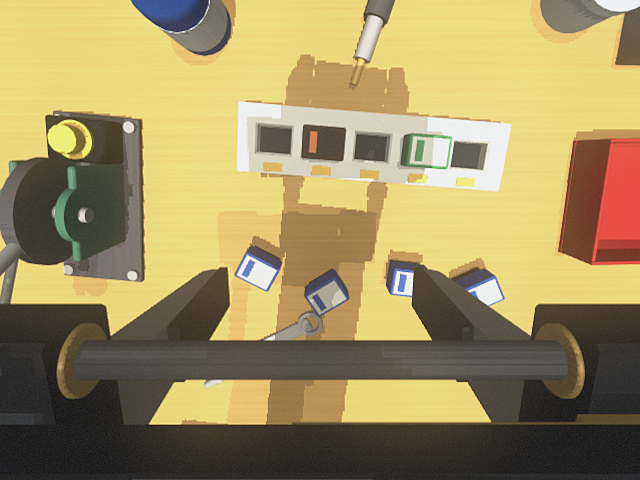

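w4 and w5 show the block (centre about (372,147) in w4), the bin floor at about (497,190) in w5, and the bottle standing by socket 5 at world (.734,.173). The views agree on block centre (.612,-.0055), yaw 85.6°, top at z .028. Triangulated module tops come out at about .042–.043, which matches .044. Next is the burnt module.

```bash
cat >> h.py <<'E'
BC=np.array([.6119,-.0055]);BLY=np.radians(85.6);VB=np.array([np.cos(BLY),np.sin(BLY)])
def sock(i): return BC+VB*.052*(i-3)
def best_yaw(p,yaw):
    q0=bot.current_joints();o=[]
    for y in(yaw,yaw+np.pi):
        q=bot.inverse_kinematics(p,down(y))
        if q is not None:o.append((abs(np.array(q)[5])+.3*np.abs(np.array(q)-q0).max(),y))
    return min(o)[1]
OP=.62
def grab(xy,yaw,z,n=30,y=None):
    p=[xy[0],xy[1],z]
    r=down(yaw);bot.goto([xy[0],xy[1],z+.07],r);bot.line_to(p,max_speed=.12);f=bot.current_contact_force()
    bot.set_gripper(0.,newtons=n);print("grab f",np.round(f,1),"width",round(bot.current_opening()*92,1),"grip",bot.current_grip_force())
    bot.line_to([xy[0],xy[1],z+.08],max_speed=.12)
def find(xy,yaw,z=.044,hz=.17):
    bot.goto([xy[0],xy[1],hz],down(yaw));bot.hold(.1);c=cam("wrist");u,v=proj(c,[xy[0],xy[1],z]);B=[]
    for V in(80,90,100,110,120,130,150):
        for o in rects(c,(max(u-110,0),max(v-110,0),u+110,min(v+110,470)),z,"blue",V=V):
            B.append((abs(o[2]-32)+abs(o[3]-42)+.05*1e3*np.linalg.norm(o[1][:2]-xy),)+o)
    b=min(B,key=lambda q:q[0]);print("found",np.round(b[2],4),np.round(b[3:5],1),round(np.degrees(b[5]),1),"px",np.round(b[1]));return b[2][:2],b[5],abs(b[3]-32)<2.5 and abs(b[4]-42)<2.5
def insert(xy,yaw,ztcp):
    """ztcp: TCP height for fully seated"""
    r=down(yaw);bot.goto([*xy,ztcp+.05],r);bot.line_to([*xy,ztcp+.018],max_speed=.12);f0=bot.current_contact_force()
    ux=np.array([np.cos(yaw),np.sin(yaw)]);uy=np.array([-ux[1],ux[0]])
    for d in[(0,0),(0,1.5),(0,-1.5),(1.5,0),(-1.5,0),(0,3),(0,-3),(2,2),(-2,2),(2,-2),(-2,-2)]:
        q=np.array(xy)+(ux*d[0]+uy*d[1])/1000
        bot.line_to([*q,ztcp+.0165],max_speed=.06)
        for h in np.arange(.014,-.0011,-.0015):
            bot.line_to([*q,ztcp+h],max_speed=.05);f=bot.current_contact_force()-f0
            if f[2]>10: break
        print("try",d,"h",round(h*1e3,1),"f",np.round(f,1),"z",round(bot.current_ee_pos()[2]-ztcp,4))
        if h<.002: break
    return h<.002
E
python3 - <<'E'
from h import *
import pickle
w4,w5=pickle.load(open("w45.pkl","rb"))
print("bin floor",[plane(w5,p,.005) for p in((454,140),(543,140),(533,240),(448,240))],"rim",[plane(w5,p,.055) for p in((436,138),(577,136),(562,257),(431,248))])
s=sock(4)
for o in rects(w4,(295,120,350,165),.058,"dark",amin=150): print("burnt top",o)
for y in(-4.4,175.6): print(y,bot.inverse_kinematics([*s,.1],down(np.radians(y))),bot.inverse_kinematics([*sock(5),.1],down(np.radians(y))))
E
```

```text
bin floor [array([ 0.61944418, -0.25657069,  0.005     ]), array([ 0.61922178, -0.36018876,  0.005     ]), array([ 0.49945805, -0.3646619 ,  0.005     ]), array([ 0.49970201, -0.25915686,  0.005     ])] rim [array([ 0.61985099, -0.21997595,  0.055     ]), array([ 0.62152193, -0.36478577,  0.055     ]), array([ 0.49210478, -0.36919193,  0.055     ]), array([ 0.50278703, -0.22290774,  0.055     ])]
burnt top (array([322.76255796, 142.6483386 ]), array([0.61579504, 0.04648757, 0.058     ]), 30.655975341796875, 40.606101989746094, np.float64(1.4961473888077572))
-4.4 [-1.20259244e-01  3.73225225e-01  1.57372846e+00 -4.44089210e-16
  1.19463897e+00 -4.34647567e-02] [-3.51222668e-02  3.96870245e-01  1.54273452e+00 -4.44089210e-16
  1.20198789e+00  4.16722203e-02]
175.6 None None
```

Run:
```python
from h import *
y=np.radians(-4.4);s=sock(4)
bot.set_gripper(OP)
grab(s,y,.034);print(bot.current_grip_force(),bot.current_opening()*92)
b=[.559,-.303];bot.goto([*b,.14],down(y));bot.line_to([*b,.034],max_speed=.15);print("bin f",bot.current_contact_force())
bot.set_gripper(OP);bot.line_to([*b,.14],max_speed=.2)
bot.goto([.47,-.03,.27],down(-np.pi/2));c=cam("wrist","w6");cam("scene","s6");print(bot.current_clock())
```

```text
grab f [ 0.2 -0.5  0.6] width 31.8 grip 30.000884234905243
29.99985694885254 31.814666322916345
bin f [ 0.04231119 -0.05658109 -0.40951802]
25.775
```

View pics/s6.png

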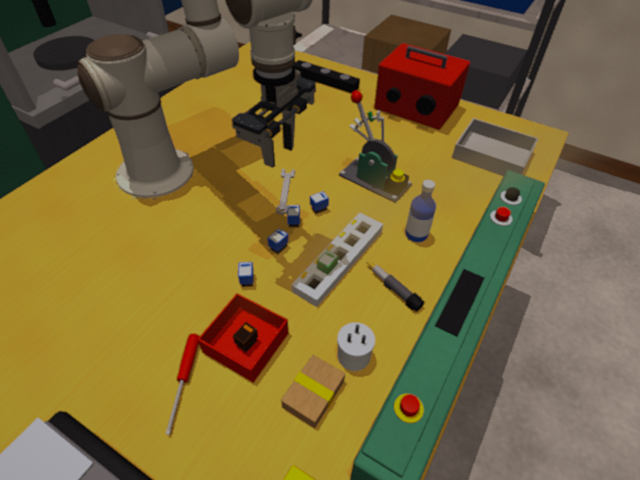

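The burnt module is in the bin at (245,336). One blue module has been knocked aside, from (254,260) to (246,273). I'll measure each one again before grasping it.

```bash
cat >> h.py <<'E'
def do(xy,yaw_long,socket):
    y=best_yaw([*xy,.1],yaw_long+np.pi/2)
    p,yl,ok=find(np.array(xy),y)
    if not ok or np.linalg.norm(p-xy)>.02:
        print("recheck");p,yl,ok=find(p,best_yaw([*p,.1],yl+np.pi/2))
    assert ok
    bot.set_gripper(OP);grab(p,best_yaw([*p,.1],yl+np.pi/2),.020)
    s=sock(socket);yb=np.radians(-4.4);good=insert(s,yb,.034)
    if not good: return False
    bot.set_gripper(OP);bot.line_to([*s,.12],max_speed=.2);print("done",socket,bot.current_clock());return True
E
python3 - <<'E'
from h import *
print(do((.4796,.1183),np.radians(61.5),5))
cam("wrist","w7")
E
```

```text
found [0.4797 0.1211 0.044 ] [31.3 43.8] 61.2 px [315. 228.]
grab f [-0.2  0.1  0.2] width 31.8 grip 30.00111758708954
try (0, 0) h 11.0 f [-6.5 -0.1 17.9] z 0.0142
try (0, 1.5) h -1.0 f [-2.   3.6  8.9] z 0.0004
done 5 35.5167
True
```

Run:
```python
from h import *
ok=do((.4494,.0425),np.radians(-57.7),4)
if ok: ok=do((.4656,-.0503),np.radians(83.1),3)
if ok:
    bot.goto([.45,-.13,.27],down(-np.pi/2));c=cam("wrist","w8")
    for V in(90,110,130):
        for o in rects(c,(60,120,600,290),.044,"blue",V=V): print(V,np.round(o[0],1),np.round(o[1],4),np.round(o[2:4],1),round(np.degrees(o[4]),1))
```

```text
found [0.4492 0.0426 0.044 ] [30.8 41.4] -58.5 px [319. 230.]
grab f [-0.9 -0.5 -0.6] width 31.6 grip 29.984580874443054
try (0, 0) h 11.0 f [-5.6 -0.4 16. ] z 0.0139
try (0, 1.5) h -1.0 f [-3.7 -6.6 11.1] z 0.0004
done 4 45.4083
found [ 0.4657 -0.0501  0.044 ] [30.6 40.3] 83.1 px [319. 232.]
grab f [-0.1  0.5  0.1] width 32.0 grip 30.000907480716705
try (0, 0) h -1.0 f [-3.  -0.2  9. ] z 0.0004
done 3 54.2
90 [357.8 201.9] [ 0.4624 -0.1713  0.044 ] [34.3 41.6] -53.9
110 [358.6 202.9] [ 0.4612 -0.1722  0.044 ] [31.3 41.6] -53.8
130 [358.6 203.2] [ 0.461  -0.1723  0.044 ] [30.9 41.3] -54.0
```

Run:
```python
from h import *
ok=do((.4611,-.1722),np.radians(-53.9),1);print(ok)
bot.goto([0.50,-0.02,0.27],down(-np.pi/2));c=cam("wrist","w9")
# tops of seated modules: heads at z=.058 must have size 32x42
for V in(90,110,130):
    for o in rects(c,(160,55,460,165),.058,"blue",V=V): print(V,np.round(o[0]),np.round(o[1],4),np.round(o[2:4],1),round(np.degrees(o[4]),1))
for i in range(1,6):print(i,sock(i))
cv2.imwrite("pics/z9.png",cv2.resize(c["pixels"][40:290,150:470],None,fx=2.4,fy=2.4,interpolation=cv2.INTER_CUBIC))
```

```text
found [ 0.4595 -0.1707  0.044 ] [30.8 43.8] -53.3 px [320. 228.]
grab f [-0.8 -0.3 -0.1] width 31.4 grip 29.97368484735489
try (0, 0) h 11.0 f [-7.1  2.2 17.6] z 0.0141
try (0, 1.5) h -1.0 f [-4.1  1.1  9.4] z 0.0005
done 1 66.5417
True
90 [344. 108.] [ 0.6079 -0.0445  0.058 ] [15.4 32.8] -10.1
90 [410. 116.] [ 0.6005 -0.1105  0.058 ] [55.  65.1] -4.0
90 [250. 103.] [0.6128 0.0486 0.058 ] [ 65.1 151.8] 85.6
110 [410. 116.] [ 0.6005 -0.1105  0.058 ] [55.  65.1] -4.0
110 [250. 103.] [0.6128 0.0486 0.058 ] [ 65.1 151.8] 85.6
130 [410. 116.] [ 0.6005 -0.1105  0.058 ] [55.  65.1] -4.0
130 [250. 103.] [0.6128 0.0486 0.058 ] [ 65.1 151.8] 85.6
1 [ 0.60392122 -0.10919349]
2 [ 0.60791061 -0.05734674]
3 [ 0.6119 -0.0055]
4 [0.61588939 0.04634674]
5 [0.61987878 0.09819349]
```

View pics/z9.png

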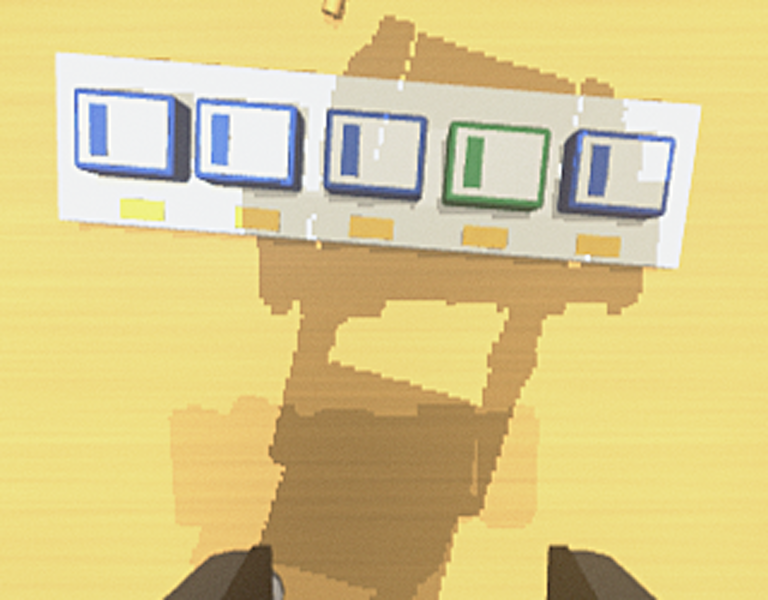

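Sockets 5, 4, 3 and 1 now hold blue modules, and the green one is still in socket 2. I'll press each blue head with closed fingertips to confirm it's home, then work the release.

```bash
cat >> h.py <<'E'
def knobpx():
    for n in("scene","side"):
        c=cam(n);m=reds(c);N,_,st,ce=cv2.connectedComponentsWithStats(m);P={t:proj(c,knob(t)) for t in(0,.24,.48,.72,.96)}
        L=[(np.round(ce[i]),{t:round(float(np.linalg.norm(ce[i]-P[t])),1) for t in P}) for i in range(1,N) if 30<st[i,4]<500 and min(np.linalg.norm(ce[i]-P[t]) for t in P)<25]
        print(n,L)
E
python3 - <<'E'
from h import *
knobpx()
bot.set_gripper(0.,newtons=20)
y=np.radians(-4.4)
for i in(1,3,4,5):
    s=sock(i);bot.goto([*s,.085],down(y));bot.line_to([*s,.062],max_speed=.12);f0=bot.current_contact_force()[2]
    for z in np.arange(.0605,.055,-.001):
        bot.line_to([*s,z],max_speed=.03);f=bot.current_contact_force()[2]-f0
        if f>12: break
    print(i,"contact z",round(bot.current_ee_pos()[2],4),"f",round(f,1));bot.line_to([*s,.10],max_speed=.2)
b=np.array([.618,.2943]);r=down(BY-np.pi/2)
bot.goto([.56,.10,.30],r);bot.goto([*b,.16],r);bot.line_to([*b,.068],max_speed=.1);print(bot.current_clock());c=cam("side","d10");knobpx()
E
```

```text
scene [(array([356.,  96.]), {0: 32.7, 0.24: 22.5, 0.48: 11.7, 0.72: 0.5, 0.96: 13.2})]
side [(array([358., 333.]), {0: 68.1, 0.24: 48.5, 0.48: 25.1, 0.72: 1.4, 0.96: 28.9})]
1 contact z 0.0583 f 15.7
3 contact z 0.0584 f 16.9
4 contact z 0.0584 f 16.1
5 contact z 0.0584 f 17.1
83.9417
scene [(array([356.,  96.]), {0: 32.7, 0.24: 22.6, 0.48: 11.7, 0.72: 0.3, 0.96: 13.1})]
side [(array([358., 333.]), {0: 68.0, 0.24: 48.4, 0.48: 25.1, 0.72: 1.5, 0.96: 28.9})]
```

All the heads are at z .058, so they're fully home, and the lever is still at notch 3. Now the button.

Run:
```python
from h import *
p=bot.current_ee_pos();f0=bot.current_contact_force()[2]
for z in(.064,.062,.060,.058,.056,.055):
    bot.line_to([p[0],p[1],z],max_speed=.1);f=bot.current_contact_force()[2]-f0;print(z,round(f,1),round(bot.current_ee_pos()[2],4))
    if f>9: break
bot.hold(2.5);knobpx()
bot.line_to([p[0],p[1],.16],max_speed=.1)
bot.goto([.40,.0,.33],down(-np.pi/2));bot.hold(.5);knobpx();c=cam("scene","s11")
cam("side","d11");print(bot.current_clock())
```

```text
0.064 0.0 0.0638
0.062 0.2 0.0617
0.06 1.3 0.0603
0.058 3.0 0.0583
0.056 3.9 0.0562
0.055 4.2 0.0552
scene [(array([331., 117.]), {0: 0.2, 0.24: 11.1, 0.48: 21.9, 0.72: 32.7, 0.96: 43.8})]
side [(array([404., 384.]), {0: 0.3, 0.24: 20.8, 0.48: 44.2, 0.72: 69.7, 0.96: 96.1})]
scene [(array([331., 117.]), {0: 0.2, 0.24: 11.2, 0.48: 21.9, 0.72: 32.7, 0.96: 43.8})]
side [(array([404., 384.]), {0: 0.2, 0.24: 20.8, 0.48: 44.2, 0.72: 69.7, 0.96: 96.0})]
91.5917
```

View pics/d11.png

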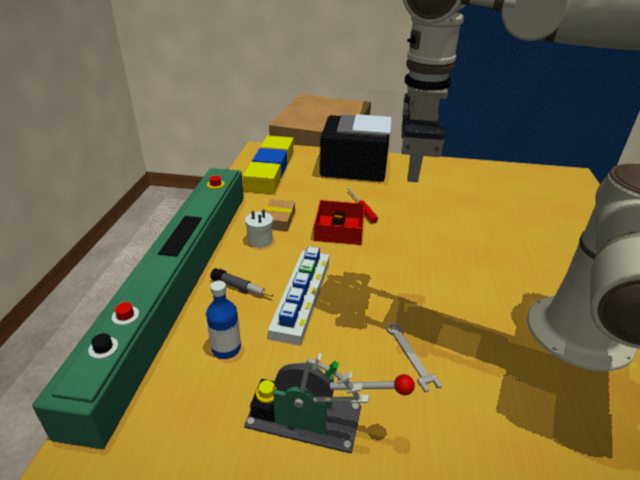

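The lever is back at rest (404,384), the block at (300,293) is full, the burnt module is in the bin (340,218), the bystanders are where they were, and the arm is clear.

```bash
python3 -c "
from workcell import bot
print(bot.job_done())"
```

```text
the job is handed in; nothing more can be done
None
```

The job is handed in and every step was done in the order asked: brake held at the third notch, burnt module in the scrap bin, all four blue modules plugged fully home with the green one left in, and the lever released back to rest, at about 92 s on the robot clock.

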